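# Clamp the storage cover in the workshop jig

### The job

Push the flat square plastic cover along its runners in the wooden jig with your fingertips until it is fully home against the end stop. Then flip the spring lever over with the fingers, past centre, so that it snaps down and its rubber foot clamps the cover. Only push: do not grip or lift anything, and leave the mug, tin, spice jar and tape roll alone.

Things in the scene. Friction and masses are not known exactly. Their poses are not given: they have to be found in the camera images.
- jig: Fixed wooden jig, board 300 x 226 x 12 mm (x -185 to 115 mm). x axis: the way the cover slides to the end stop; z up; origin at the underside. Two runners (top z = 20, at y = -55 and 55, 20 wide) carry the cover; between them is an open lane, floor z = 12. Side rails: inner faces y = -87.5 and 87.5, top z = 34. End stop: face x = 50, top z = 34. The front end (x = -185) is open
- cover: Loose flat square cream plastic cover, 160 (x) x 165 (y) x 8 mm, lying on the jig's two runners with its x axis along the jig's x; origin at the centre of its underside. It starts 25 to 60 mm short of the end stop and slides with under 2 N. The lane under it lets fingertips reach below its edge.
- seat (a point): Where the cover's origin lies when the cover is fully home against the end stop (jig frame x = -30, y = 0, z = 20 mm); axes as the jig's.
- lever (a joint): Angle (rad) of the over-centre spring lever. 0 = open, leaning 0.75 rad back from upright, away from the cover (to jig +x); 0.75 = upright, dead centre; 2.32 = lying level towards jig -x, rubber foot on the seated cover; 2.45 = limit with nothing under the foot. The spring drives it away from dead centre both ways; 3 to 10 N on the cross bar takes it over, and past upright it snaps down by itself.
- lever_hinge (a point): Hinge axis of the lever (along the jig's y), in a steel bracket behind the end stop: jig frame x = 85, y = 0, z = 57 mm. The bracket is 34 mm long in x, spans y = -46 to 46, top z = 67 mm. The lever is a steel bar, 100 mm from hinge to the centre of its black cross bar. If it snaps before the cover is home, its foot lands in front of or on the cover and blocks it.
- grip_center (a point): Centre of the black cross bar, 16 mm thick, 68 mm long along the jig's y, at the lever's free end. With the lever open it lies at jig frame x = 153, y = 0, z = 130 mm; with the lever upright at x = 85, z = 157. The lever's rubber foot, 18 mm across, sits on the bar 60 mm from the hinge, its face 29 mm off the bar's centre line, on the cover's side.
- mug: Bystander: cream ceramic mug with a broad dark band, 83 x 116 x 94 mm, loose on the table beside the jig; origin at its underside.
- tin: Bystander: closed food tin, 57 mm across, 72 mm high; origin at its underside.
- spice_jar: Bystander: spice jar with a black cap, 44 mm across, 96 mm high, beside the lever end of the jig; origin at its underside.
- tape: Bystander: broad roll of tan tape lying flat, 94 mm across, 48 mm high; origin at its underside.
Things that resemble listed ones, but are neither listed nor needed, are in the scene too. There is more than one size of the cover; the job needs the larger.

How it is judged (in metres and radians):
On the way:
1. the cover is home against the end stop while the lever still leans back (x of cover in the frame of seat between -0.004 and 0.004 m and y of cover in the frame of seat between -0.008 and 0.008 m and z of cover in the frame of seat below 0.003 m and angle between the x axis of cover and the x axis of jig, either way round below 0.06 rad and value of joint lever below 0.4 rad), for 0.2 s.
At the end, for the whole second after the job is handed in: The cover lies flat on the runners, square in the jig, within 4 mm of fully home against the end stop; the lever has snapped over to 2.2 to 2.4 rad and its foot presses on the cover with more than 2 N; all at rest (x of cover in the frame of seat between -0.004 and 0.004 m and y of cover in the frame of seat between -0.008 and 0.008 m and z of cover in the frame of seat below 0.003 m and angle between the x axis of cover and the x axis of jig, either way round below 0.06 rad and value of joint lever between 2.2 and 2.4 rad and contact force between lever and cover above 2 N and linear speed of cover below 0.02 m/s); the robot touches nothing.
It fails at once if the cover is lifted or tipped (z of cover in the frame of seat above 0.01 m or angle between cover's own z axis and vertical above 0.12 rad).
It fails at once if the lever is gripped (more than 30 N of finger force on it) (contact force between the fingers and lever above 30 N).
It fails at once if the mug, tin, spice jar or tape roll is moved more than 15 mm (distance of any of mug, tin, spice_jar, tape from where it was at the start of the episode above 0.015 m).
It also fails if it takes over 45 s, if anything falls off the work surface, if the arm or the gripper's body presses on something with over 40 N, if the wrist force passes 120 N, or if a joint passes its speed limit or range.

### The arm

A 7-joint arm with a two-finger parallel gripper is mounted at the origin on a cart in front of the work surface, level with it; the furniture and walls round the work are solid. World frame = base frame: x ahead of the robot, y to its left, z up, the work surface at z = 0. Lengths are in mm, angles in rad, forces in N, time in s.
With the tool pointing down it reaches from about 350 to 900 mm from the base axis. Payload 19.9 kg.
Tool frame: the origin (TCP) lies on the front face of the gripper's body, between the roots of the fingers; the fingertips stand 97 mm ahead of it and the grasp point (between the pads) lies 78 mm ahead of it; z points along the fingers, y is the line along which they close (so a half turn about z gives the same grasp; the last joint's range is limited). The gripper opens to 94 mm and grips with 3 to 60 N. Pads are 16 mm wide; open, the fingers measure 119 mm over their backs; the gripper's body (75 mm by 177 mm) begins 78 mm behind the grasp point.
Start: joints at [-1.212, 0.417, -0.01, 1.614, 0.005, 1.111, -0.053], TCP at [243.259, 575.703, 302.625] pointing down, gripper open.
Joint ranges: [-2.81, 2.81], [-0.39, 2.02], [-1.27, 1.25], [0.06, 2.57], [-1.19, 4.33], [0.19, 2], [-2.82, 2.82]. Speed limits (rad/s): [1.89, 1.89, 2.39, 2.39, 3.01, 3.01, 3.01].

### API

Orientations are given as [roll, pitch, yaw] about the fixed x, y, z axes, in that order (R = Rz(yaw) Ry(pitch) Rx(roll)).
In Python, from station import telemetry, eyes, r, spotter gives the robot as it stands. The module is installed in compiled form; this text tells all that it offers.
- The arm moves only by the tool apply_moves, never from a script. Its argument "steps" is a list of rows, each a list of 6 numbers: the shift along the tool's x, y, z in mm, then the turn, a rotation vector about the tool's x, y, z in rad. In form: [[x, y, z, wx, wy, wz], ...]. A call has 1 to 20 rows; each row shifts and turns the commanded pose from where the row before left it, along the tool's axes as they then stand; what a row does not reach is not made up. A row lasts 1/12 s, in which the tool goes at most 41.7 mm and 7.16 degrees, less where a joint would pass 70% of its speed; a pose out of reach is approached as far as the arm can. A call with a gripper value outside its range is refused whole. "hand" is the finger opening in mm, from 0 to 94, set as the call begins (left out, the last holds). The fingers move at their own pace and stop on an object; "newtons" is the grip in N (left out, the last holds). Time passes only in rows, so rows that do not move let the fingers close. It gives the time, the measured TCP pose, the force, the opening and the grip force at its end, in the units of the state.
- telemetry.get_obs(): the state, without advancing time (a new reading comes with each control period).
- eyes.camera(name): name is "scene" or "side" or "wrist"; returns a dict with "img" (480x640x3 uint8, red, green, blue), "camera_matrix" (3x3 intrinsics, pixels), "extrinsics" (4x4, takes a point from camera to world coordinates). Camera axes: x right, y down, z forward; pixel columns grow to the right and rows downward; lengths in mm; the calibration is good to about 2 mm. A picture is of the moment at which its call begins. There is no depth.
- r.finish_job(): hands the job in; it is judged then, once.
Trained networks look in a picture, given as the dict that the camera call returned (one of the last four; its "shot" number tells which), for a name from the list of things; names that differ only in an ending like _2 or _b are one class to them, and where a whole thing is asked for, a point or a joint stands for the part that bears it (a point fixed in the world has none). Each returns a list of dicts, best first, with "confidence" (0 to 1); they miss things now and then, are a little off and sometimes report something else, mostly with a low value. They report only what shows in the picture. A call takes as long as a camera call. They do not tell look-alikes from the thing itself.
- spotter.spot_in(picture, label): "pixel" ([column, row] in pixels, amid what is visible of it).
- spotter.silhouettes(picture, label): "mask" (480x640 bool, what is visible of it) and "pixel" ([column, row] in pixels, amid what is visible of it).
The state is a dict: "clock": time; "q": joint angles; "qd": joint speeds; "joint_torque": joint torques, N m; "tool_pos": TCP position; "tool_rot": TCP orientation; "ft_force": force on the tool from outside, world axes, zero at the start; "wrist_torque": the same for the moment, N m; "grip_width": opening from 0.0 (shut) to 1.0 (fully open); "grip_force": force on a finger pad.
Only numpy, scipy, OpenCV 4.12 (cv2) and the standard library are available. Lean on these libraries where they do the work, as an engineer would, in place of code of your own. Each camera call takes 0.05 s, during which the arm holds its last target. There are 200 camera calls.

## Working session

There is one attempt and no reset: what is moved stays moved. The work goes in short steps, Python scripts to look and compute and a tool call to move; the robot and the scene stay as the last step left them, time stands still between calls to the robot, and variables do not carry over. Pictures are saved under pics/ and viewed, at most 10 in all, crops included, and the job is handed in when it is done.

Besides the shell and the picture viewer there is one more tool, called after "Request:" in YAML: its name, and indented under it one key for each argument. apply_moves: Moves the arm, as the interface text tells. Its arguments: {"type":"object","properties":{"steps":{"type":"array","items":{"type":"array","items":{"type":"number"}}},"hand":{"type":"number"},"newtons":{"type":"number"}},"required":["steps"]}

```bash
mkdir -p pics; cat > h.py <<'E'
from station import telemetry, eyes, r, spotter
import numpy as np, cv2
def save(p,n): cv2.imwrite('pics/'+n,p['img'][:,:,::-1])
def proj(p,X):
    E=np.linalg.inv(p['extrinsics']); X=np.atleast_2d(X); c=X@E[:3,:3].T+E[:3,3]; u=c@p['camera_matrix'].T; return u[:,:2]/u[:,2:]
def ray(p,px):
    d=np.linalg.inv(p['camera_matrix'])@[px[0],px[1],1]; E=p['extrinsics']; return E[:3,3],E[:3,:3]@d
def atz(p,px,z):
    o,d=ray(p,px); return o+d*(z-o[2])/d[2]
def tri(obs):
    A=0;b=0
    for p,px in obs:
        o,d=ray(p,px); d=d/np.linalg.norm(d); M=np.eye(3)-np.outer(d,d); A=A+M; b=b+M@o
    return np.linalg.solve(A,b)
E
python3 - <<'E'
from h import *
s=telemetry.get_obs();print(s['clock'],s['tool_pos'],s['tool_rot'],s['ft_force'])
for n in ['scene','side']:
    p=eyes.camera(n);save(p,n+'0.png');print(n,p['extrinsics'].round(2).tolist())
    for l in ['jig','cover','lever','grip_center','mug','tin','spice_jar','tape']:
        print(l,[(np.round(a['pixel']).tolist(),round(a['confidence'],2)) for a in spotter.spot_in(p,l)[:3]])
E
```

```text
0.0 [243.19868291 575.47823139 302.03983752] [-3.14041937e+00  1.39909025e-04  2.74177848e+00] [ 0.20285192 -0.47962924  0.41918184]
scene [[0.71, -0.33, 0.62, 107.76], [-0.7, -0.31, 0.64, -562.69], [-0.02, -0.89, -0.45, 472.72], [0.0, 0.0, 0.0, 1.0]]
jig [([295.0, 279.0], 0.85)]
cover [([252.0, 258.0], 0.74), ([360.0, 371.0], 0.69)]
lever [([337.0, 244.0], 0.7)]
grip_center [([336.0, 246.0], 0.58)]
mug [([333.0, 215.0], 0.78), ([336.0, 246.0], 0.3)]
tin [([368.0, 240.0], 0.91)]
spice_jar [([397.0, 254.0], 0.92)]
tape [([295.0, 219.0], 0.98)]
side [[1.0, 0.03, -0.01, 641.37], [0.02, -0.63, 0.78, -848.75], [0.01, -0.78, -0.63, 791.82], [0.0, 0.0, 0.0, 1.0]]
jig [([291.0, 270.0], 0.62)]
cover [([235.0, 368.0], 0.7), ([291.0, 230.0], 0.67)]
lever [([296.0, 269.0], 0.62), ([291.0, 231.0], 0.26)]
grip_center [([300.0, 262.0], 0.76)]
mug [([387.0, 230.0], 0.72)]
tin [([367.0, 206.0], 0.38)]
spice_jar [([374.0, 296.0], 0.7)]
tape [([366.0, 208.0], 0.96)]
```

View pics/scene0.png

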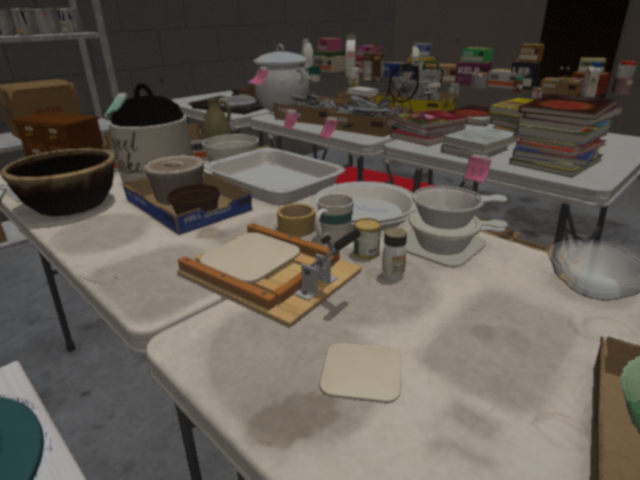

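View pics/side0.png

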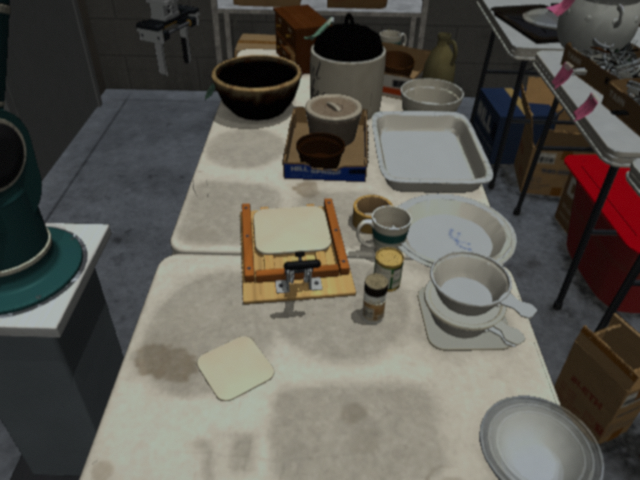

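The jig's lever end faces the side camera (world -y), with the cover short of the stop in side view at about (291,230). The small cover at (235,368) is a decoy. The spice jar and tin are to the right of the lever, around (374,296) and (388,268).

```bash
cat >> h.py <<'E'
def J(pose,P):
    x,y,a=pose; P=np.atleast_2d(np.array(P,float)); c,s=np.cos(a),np.sin(a)
    return np.c_[x+c*P[:,0]-s*P[:,1], y+s*P[:,0]+c*P[:,1], P[:,2]]
E
python3 - <<'E'
from h import *
from scipy.optimize import least_squares
S=eyes.camera('scene');D=eyes.camera('side')
pts=[(S,(289,319),(115,-113,12)),(S,(360,268),(115,113,12)),(S,(180,268),(-185,-113,12)),(D,(242,299),(115,-113,12)),(D,(355,295),(115,113,12))]
f=lambda q:np.concatenate([proj(p,J(q,X))[0]-u for p,u,X in pts])
q=least_squares(f,[560,100,-1.57]).x;print(q,f(q).round(1))
for nm,p in(('S',S),('D',D)):
  print(nm,[(X,proj(p,J(q,X))[0].round().tolist()) for X in [(153,0,130),(85,0,57),(50,87.5,34),(-30,0,28)]])
  m=spotter.silhouettes(p,'cover')
  for a in m[:2]: print(a['pixel'],atz(p,a['pixel'],28).round(1))
for l in ['mug','tin','spice_jar','tape']:
  a=spotter.spot_in(S,l);b=spotter.spot_in(D,l)
  for bb in b[:2]: print(l,tri([(S,a[0]['pixel']),(D,bb['pixel'])]).round())
E
```

```text
[589.92763173  39.6642898   -1.45820497] [-1.8  3.1  3.4 -1.2 -1.7 -0.9  0.2  0.2  1.6 -1.9]
S [((153, 0, 130), [346.0, 240.0]), ((85, 0, 57), [316.0, 266.0]), ((50, 87.5, 34), [330.0, 253.0]), ((-30, 0, 28), [271.0, 261.0])]
[253.3, 254.6] [577.4 116.7  28. ]
[362.5, 370.1] [ 478.3 -260.6   28. ]
D [((153, 0, 130), [301.0, 264.0]), ((85, 0, 57), [299.0, 269.0]), ((50, 87.5, 34), [340.0, 264.0]), ((-30, 0, 28), [295.0, 243.0])]
[289.8, 229.9] [571.8 114.3  28. ]
[233.8, 368.3] [ 500.1 -265.3   28. ]
mug [779.  82.  67.]
mug [ 601. -111.  158.]
tin [782. -15.  37.]
spice_jar [ 746. -109.   54.]
tape [749. 192.  34.]
```

```bash
python3 - <<'E'
from h import *
from scipy.spatial.transform import Rotation as R
p=eyes.camera('wrist');s=telemetry.get_obs()
T=np.eye(4);T[:3,:3]=R.from_euler('xyz',s['tool_rot']).as_matrix();T[:3,3]=s['tool_pos']
print((np.linalg.inv(T)@p['extrinsics']).round(3));print(p['camera_matrix'].round())
Rt=T[:3,:3]
# to overlook (560,75,z 400) yaw 1.65
t=np.array([590,40,420.]);d=Rt.T@(t-T[:3,3]);print('shift in tool',d.round(), 'rot', (R.from_matrix(Rt).inv()*R.from_euler('xyz',[np.pi,0,1.66])).as_rotvec().round(3))
E
```

```text
[[-1.0000e-03 -9.6200e-01 -2.7100e-01  7.8909e+01]
 [ 1.0000e+00 -1.0000e-03  0.0000e+00 -1.1270e+00]
 [-1.0000e-03 -2.7100e-01  9.6300e-01 -8.3066e+01]
 [ 0.0000e+00  0.0000e+00  0.0000e+00  1.0000e+00]]
[[402.   0. 318.]
 [  0. 402. 238.]
 [  0.   0.   1.]]
shift in tool [-528. -358. -117.] rot [-0.     0.     1.082]
```

Request:
apply_moves:
  steps:
    - [-29,-20,-6.5,0,0,0]
    - [-29,-20,-6.5,0,0,0]
    - [-29,-20,-6.5,0,0,0]
    - [-29,-20,-6.5,0,0,0]
    - [-29,-20,-6.5,0,0,0]
    - [-29,-20,-6.5,0,0,0]
    - [-29,-20,-6.5,0,0,0]
    - [-29,-20,-6.5,0,0,0]
    - [-29,-20,-6.5,0,0,0]
    - [-29,-20,-6.5,0,0,0]
    - [-29,-20,-6.5,0,0,0]
    - [-29,-20,-6.5,0,0,0]
    - [-29,-20,-6.5,0,0,0]
    - [-29,-20,-6.5,0,0,0]
    - [-29,-20,-6.5,0,0,0]
    - [-29,-20,-6.5,0,0,0]
    - [-29,-20,-6.5,0,0,0]
    - [-29,-20,-6.5,0,0,0]
  hand: 45

```text
clock: 3.05
tool_pos: [584.6, 39.4, 420.2]
tool_rot: [3.141, 0.0, 2.742]
ft_force: [0.2, 0.9, 0.2]
grip_width: 0.478
grip_force: 0.0
```

Request:
apply_moves:
  steps:
    - [0,0,0,0,0,0.108]
    - [0,0,0,0,0,0.108]
    - [0,0,0,0,0,0.108]
    - [0,0,0,0,0,0.108]
    - [0,0,0,0,0,0.108]
    - [0,0,0,0,0,0.108]
    - [0,0,0,0,0,0.108]
    - [0,0,0,0,0,0.108]
    - [0,0,0,0,0,0.108]
    - [0,0,0,0,0,0.108]
    - [0,0,0,0,0,0]
    - [0,0,0,0,0,0]

```text
clock: 4.05
tool_pos: [583.9, 41.1, 419.7]
tool_rot: [-3.142, 0.0, 1.665]
ft_force: [-0.9, -0.3, -0.2]
grip_width: 0.477
grip_force: 0.0
```

```bash
python3 - <<'E'
from h import *
p=eyes.camera('wrist');save(p,'w1.png');s=telemetry.get_obs();print(s['clock'],s['tool_pos'],s['tool_rot'],p['extrinsics'].round(2).tolist())
for l in ['jig','cover','lever','grip_center','lever_hinge']:
    print(l,[(np.round(a['pixel']).tolist(),round(a['confidence'],2)) for a in spotter.spot_in(p,l)[:3]])
q=[589.9,39.7,-1.458]
for X in [(50,87.5,34),(50,-87.5,34),(-185,-87.5,34),(-185,87.5,34),(115,-113,12),(115,113,12),(153,0,130)]: print(X,proj(p,J(q,X))[0].round())
E
```

```text
4.1 [583.94826393  41.01700579 419.68627575] [3.14158642e+00 1.03492481e-04 1.66597908e+00] [[1.0, 0.09, 0.03, 575.9], [0.09, -0.96, -0.27, 118.49], [0.0, 0.27, -0.96, 502.69], [0.0, 0.0, 0.0, 1.0]]
jig [([327.0, 205.0], 0.89)]
cover [([262.0, 372.0], 0.97), ([317.0, 112.0], 0.78)]
lever [([327.0, 325.0], 0.6)]
grip_center [([329.0, 323.0], 0.78)]
lever_hinge [([321.0, 210.0], 0.65)]
(50, 87.5, 34) [396. 235.]
(50, -87.5, 34) [251. 238.]
(-185, -87.5, 34) [237.  23.]
(-185, 87.5, 34) [404.  19.]
(115, -113, 12) [238. 281.]
(115, 113, 12) [411. 278.]
(153, 0, 130) [326. 355.]
```

View pics/w1.png

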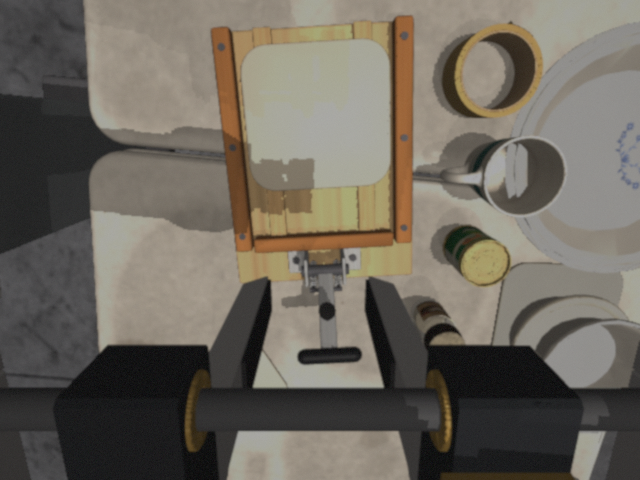

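The wrist view shows the jig square on. The cover spans rows 40–190 around column 317, the stop face is at row ~237, and the lever bar is at (330,355). All of this fits the estimate within a few pixels.

```bash
python3 - <<'E'
from h import *
from scipy.optimize import least_squares
p=eyes.camera('wrist')
pts=[((240,281),(115,-113,12)),((411,274),(115,113,12)),((231,27),(-185,-87.5,34)),((395,17),(-185,87.5,34)),((253,239),(50,-87.5,34)),((394,233),(50,87.5,34))]
f=lambda q:np.concatenate([proj(p,J(q,X))[0]-u for u,X in pts])
q=least_squares(f,[590,40,-1.46],loss='soft_l1').x;print(q,f(q).round(1))
m=spotter.silhouettes(p,'cover')
m=[a for a in m if a['pixel'][1]<200][0]['mask']
inv=lambda W:np.array([[np.cos(q[2]),np.sin(q[2])],[-np.sin(q[2]),np.cos(q[2])]])@(W[:2]-q[:2])
ys,xs=np.nonzero(m)
W=np.array([inv(atz(p,(x,y),28)) for x,y in zip(xs[::7],ys[::7])])
print('cover jig range',np.percentile(W,[0,.5,99.5,100],axis=0).round(1))
g=inv(atz(p,(330,355),130));print('bar jig',g)
for c in [-157,-177,-190,-112,175,190]:
  print(c,J(q,(c,0,0)).round(1))
E
```

```text
[587.82110853  39.3022596   -1.42901008] [-0.9  2.7  1.   1.5 -1.1 -1.3  1.1 -0.5 -1.9  0.7  1.6 -0.3]
cover jig range [[-168.   -83.2]
 [-166.8  -81.9]
 [  -9.6   80.9]
 [  -8.1   81. ]]
bar jig [152.92302819   0.99911819]
-157 [[565.6 194.7   0. ]]
-177 [[562.8 214.5   0. ]]
-190 [[561.  227.4   0. ]]
-112 [[572.  150.2   0. ]]
175 [[ 612.6 -133.9    0. ]]
190 [[ 614.7 -148.8    0. ]]
```

Request:
apply_moves:
  steps:
    - [0,0,0,0,0,-0.047]
    - [31,0.6,0,0,0,0]
    - [31,0.6,0,0,0,0]
    - [31,0.6,0,0,0,0]
    - [31,0.6,0,0,0,0]
    - [31,0.6,0,0,0,0]
    - [31,0.6,0,0,0,0]
    - [0,0,34,0,0,0]
    - [0,0,34,0,0,0]
    - [0,0,34,0,0,0]
    - [0,0,34,0,0,0]
    - [0,0,34,0,0,0]
    - [0,0,34,0,0,0]
    - [0,0,34,0,0,0]
    - [0,0,0,0,0,0]
    - [0,0,0,0,0,0]
    - [0,0,0,0,0,0]

```text
clock: 5.87
tool_pos: [562.8, 225.8, 183.6]
tool_rot: [3.14, -0.0, 1.709]
ft_force: [0.0, -0.2, 1.6]
grip_width: 0.478
grip_force: 0.0
```

```bash
python3 - <<'E'
from h import *
s=telemetry.get_obs();print(s['clock'],s['tool_pos'],s['tool_rot'])
p=eyes.camera('wrist');d=eyes.camera('side')
im=np.zeros((480,800,3),np.uint8);im[:,:480]=cv2.resize(p['img'],(480,360))[0:1].repeat(480,0)*0
im[:360,:480]=cv2.resize(p['img'],(480,360));im[:360,480:]=cv2.resize(d['img'][150:330,220:380],(320,360))
cv2.imwrite('pics/w2.png',im[:360,:,::-1])
E
```

```text
5.8667 [562.81275109 225.77230766 183.59871964] [ 3.13977816e+00 -3.63246650e-04  1.70883275e+00]
```

View pics/w2.png

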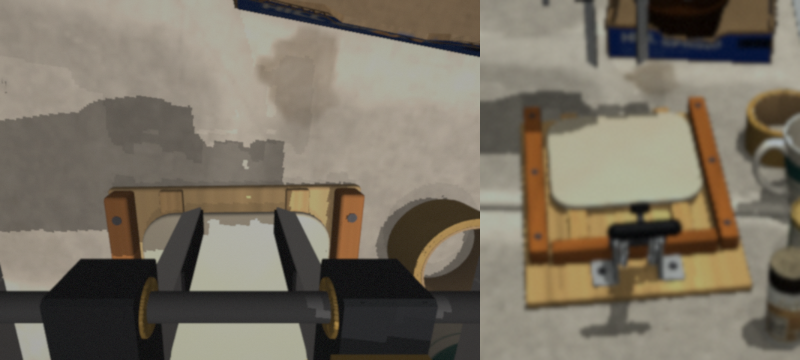

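```bash
python3 - <<'E'
from h import *
q=[587.82,39.3,-1.429]
p=eyes.camera('wrist')
inv=lambda W:np.array([[np.cos(q[2]),np.sin(q[2])],[-np.sin(q[2]),np.cos(q[2])]])@(W[:2]-q[:2])
g=p['img'][:,310:350].astype(float).mean(1);dg=np.abs(np.diff(g,axis=0)).sum(1)
print([(i,dg[i].round()) for i in np.argsort(-dg)[:8]])
for r_ in np.argsort(-dg)[:4]: print(r_,inv(atz(p,(330,r_),28)).round(1),inv(atz(p,(330,r_),12)).round(1))
s=telemetry.get_obs();print('tcp',inv(s['tool_pos']))
print(inv(atz(p,(172*4/3,208*4/3),20)),inv(atz(p,(300*4/3,208*4/3),20)))
E
```

```text
[(np.int64(430), np.float64(162.0)), (np.int64(387), np.float64(143.0)), (np.int64(388), np.float64(116.0)), (np.int64(429), np.float64(96.0)), (np.int64(386), np.float64(95.0)), (np.int64(431), np.float64(76.0)), (np.int64(16), np.float64(50.0)), (np.int64(14), np.float64(50.0))]
430 [-56.8   9.7] [-42.8  10.3]
387 [-92.3   9.6] [-80.7  10.1]
388 [-91.5   9.6] [-79.9  10.2]
429 [-57.6   9.7] [-43.7  10.3]
tcp [-188.32113586    1.56527318]
[-170.33883075  -56.47313424] [-169.6709304    55.54672288]
```

Request:
apply_moves:
  steps:
    - [0,0,23,0,0,0]
    - [0,0,23,0,0,0]
    - [0,0,15,0,0,-0.004]
    - [0,0,7,0,0,0]
    - [0,0,0,0,0,0]
    - [0,0,0,0,0,0]
    - [0,0,0,0,0,0]

```text
clock: 6.6
tool_pos: [562.6, 225.9, 115.1]
tool_rot: [3.14, -0.001, 1.713]
ft_force: [0.4, 0.4, -0.4]
grip_width: 0.477
grip_force: 0.0
```

Request:
apply_moves:
  steps:
    - [-3,0,0,0,0,0]
    - [-3,0,0,0,0,0]
    - [-3,0,0,0,0,0]
    - [-3,0,0,0,0,0]
    - [-3,0,0,0,0,0]
    - [-3,0,0,0,0,0]
    - [-3,0,0,0,0,0]
    - [-3,0,0,0,0,0]
    - [-3,0,0,0,0,0]
    - [-3,0,0,0,0,0]
    - [0,0,0,0,0,0]

```text
clock: 7.52
tool_pos: [566.3, 195.1, 113.7]
tool_rot: [-3.142, 0.0, 1.712]
ft_force: [0.7, 0.2, -0.9]
grip_width: 0.481
grip_force: 0.0
```

Request:
apply_moves:
  steps:
    - [-3,0,0,0,0,0]
    - [-3,0,0,0,0,0]
    - [-3,0,0,0,0,0]
    - [-3,0,0,0,0,0]
    - [-3,0,0,0,0,0]
    - [-3,0,0,0,0,0]
    - [-3,0,0,0,0,0]
    - [-3,0,0,0,0,0]
    - [-3,0,0,0,0,0]
    - [-3,0,0,0,0,0]
    - [-1,0,0,0,0,0]
    - [0,0,0,0,0,0]

```text
clock: 8.52
tool_pos: [570.7, 164.8, 113.7]
tool_rot: [3.142, 0.0, 1.712]
ft_force: [0.1, 0.0, 0.3]
grip_width: 0.479
grip_force: 0.0
```

```bash
python3 - <<'E'
from h import *
s=telemetry.get_obs();print(s['clock'],s['tool_pos'],s['ft_force'])
p=eyes.camera('wrist');d=eyes.camera('side')
im=np.zeros((360,800,3),np.uint8)
im[:,:480]=cv2.resize(p['img'],(480,360));im[:,480:]=cv2.resize(d['img'][150:330,220:380],(320,360))
cv2.imwrite('pics/w3.png',im[:,:,::-1])
E
```

```text
8.5167 [570.66778899 164.83059493 113.69460887] [0.07205309 0.02455311 0.30416454]
```

View pics/w3.png

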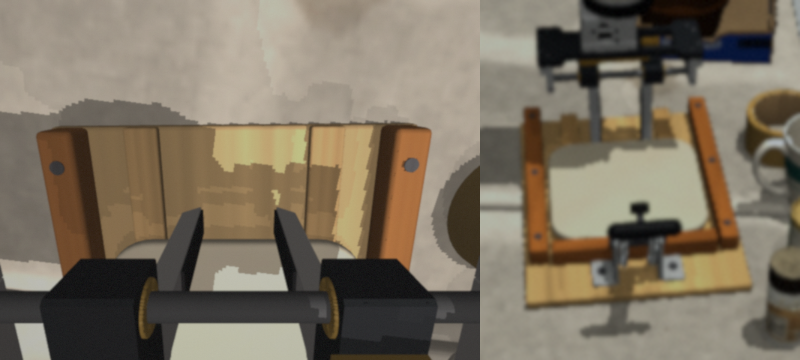

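The cover has moved squarely ahead of the fingertips. Its near edge is at row ~240 of the left view, and a gap to the stop of several mm remains.

Request:
apply_moves:
  steps:
    - [-1.5,0,0,0,0,0]
    - [-1.5,0,0,0,0,0]
    - [-1.5,0,0,0,0,0]
    - [-1,0,0,0,0,0]
    - [-1,0,0,0,0,0]
    - [0,0,0,0,0,0]

```text
clock: 9.12
tool_pos: [571.1, 159.9, 113.7]
tool_rot: [-3.141, -0.001, 1.714]
ft_force: [-3.8, 6.8, 2.2]
grip_width: 0.475
grip_force: 3.5
```

Request:
apply_moves:
  steps:
    - [-1,0,0,0,0,0]
    - [-1,0,0,0,0,0]
    - [0,0,0,0,0,0]

```text
clock: 9.37
tool_pos: [571.0, 159.4, 113.7]
tool_rot: [-3.141, -0.003, 1.715]
ft_force: [-5.7, 14.7, 1.7]
grip_width: 0.477
grip_force: 7.4
```

Request:
apply_moves:
  steps:
    - [-1,0,0,0,0,0]
    - [-1,0,0,0,0,0]
    - [0,0,0,0,0,0]

```text
clock: 9.62
tool_pos: [570.8, 159.0, 113.7]
tool_rot: [-3.14, -0.005, 1.716]
ft_force: [-9.5, 21.7, 4.5]
grip_width: 0.479
grip_force: 11.4
```

Request:
apply_moves:
  steps:
    - [6,0,0,0,0,0]
    - [14,0,0,0,0,0]
    - [0,0,-30,0,0,0]
    - [0,0,-40,0,0,0]
    - [0,0,-40,0,0,0]
    - [0,0,-40,0,0,0]
    - [0,0,-40,0,0,0]
    - [-20,0,-40,0,0,0]
    - [-40,0,0,0,0,0]
    - [-40,0,0,0,0,0]
    - [0,0,0,0,0,0]
    - [0,0,0,0,0,0]

```text
clock: 10.62
tool_pos: [583.4, 75.0, 341.3]
tool_rot: [3.141, 0.001, 1.709]
ft_force: [0.2, 1.0, -0.6]
grip_width: 0.476
grip_force: 0.0
```

```bash
python3 - <<'E'
from h import *
q=[587.82,39.3,-1.429]
s=telemetry.get_obs();print(s['clock'],s['tool_pos'],s['tool_rot'])
p=eyes.camera('wrist')
cv2.imwrite('pics/w4.png',p['img'][:,:,::-1])
m=[a for a in spotter.silhouettes(p,'cover')]
inv=lambda W:np.array([[np.cos(q[2]),np.sin(q[2])],[-np.sin(q[2]),np.cos(q[2])]])@(W[:2]-q[:2])
for a in m:
  ys,xs=np.nonzero(a['mask']);W=np.array([inv(atz(p,(x,y),28)) for x,y in zip(xs[::7],ys[::7])])
  print(a['pixel'],np.percentile(W,[0,.5,99.5,100],axis=0).round(1))
print(proj(p,J(q,[(50,-60,28),(50,60,28),(50,-87.5,34),(50,87.5,34),(-110,-60,28),(-110,60,28),(153,0,130)])).round(1))
E
```

```text
10.6167 [583.39719223  74.98922245 341.28881867] [3.14104075e+00 6.38880095e-04 1.70882553e+00]
[245.7, 448.4] [[ 233.5 -112.1]
 [ 233.5 -112. ]
 [ 295.5  -60.8]
 [ 298.2  -59.4]]
[318.0, 201.7] [[-112.4  -84.5]
 [-110.7  -83. ]
 [  46.1   78.9]
 [  47.6   80.4]]
[[261.1 285.6]
 [374.4 285. ]
 [234.1 287.9]
 [401.5 287.1]
 [254.  129.1]
 [380.1 128.5]
 [318.5 438. ]]
```

View pics/w4.png

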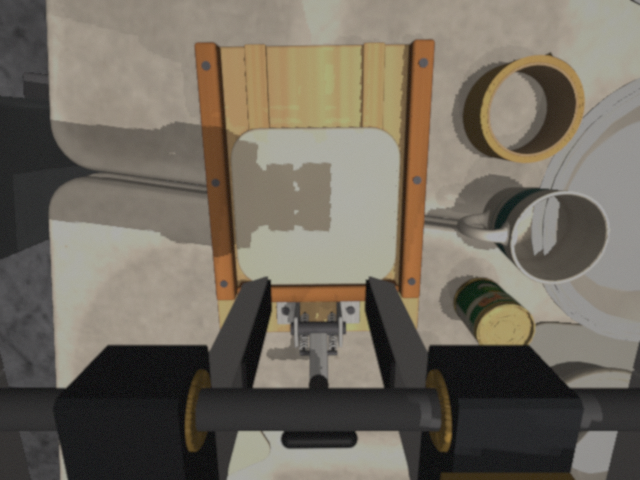

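The cover now lies square against the stop, with its back edge at row 128 where a home cover is predicted. The lever is still open, with its bar at (319,438). Next I go behind the bar with the fingers closed.

Request:
apply_moves:
  steps:
    - [-34,0,0,0,0,0]
    - [-34,0,0,0,0,0]
    - [-34,0,0,0,0,0]
    - [-34,0,0,0,0,0]
    - [-34,0,0,0,0,0]
    - [-34,0,0,0,0,0]
    - [-20,0,0,0,0,0]
    - [0,0,0,0,0,0]
    - [0,0,0,0,0,0]
    - [0,0,0,0,0,0]
  hand: 0
  newtons: 5

```text
clock: 11.55
tool_pos: [615.3, -142.8, 340.6]
tool_rot: [-3.141, -0.001, 1.715]
ft_force: [0.1, 0.5, -0.2]
grip_width: 0.009
grip_force: 0.0
```

Request:
apply_moves:
  steps:
    - [0,0,30,0,0,0]
    - [0,0,30,0,0,0]
    - [0,0,30,0,0,0]
    - [0,0,25,0,0,0]
    - [0,0,15,0,0,0]
    - [0,0,0,0,0,0]
    - [0,0,0,0,0,0]
    - [0,0,0,0,0,0]

```text
clock: 12.22
tool_pos: [615.6, -143.9, 212.2]
tool_rot: [3.14, 0.0, 1.714]
ft_force: [-0.0, -0.3, -0.4]
grip_width: 0.005
grip_force: 0.0
```

```bash
python3 - <<'E'
from h import *
q=[587.82,39.3,-1.429]
s=telemetry.get_obs();print(s['clock'],s['tool_pos'],s['tool_rot'],s['grip_width'])
W=s['tool_pos']-np.array([q[0],q[1],0]);print(np.array([[np.cos(q[2]),np.sin(q[2])],[-np.sin(q[2]),np.cos(q[2])]])@W[:2])
d=eyes.camera('side');e=eyes.camera('scene')
im=np.hstack([cv2.resize(d['img'][170:330,200:400],(400,320)),cv2.resize(e['img'][170:330,220:420],(400,320))])
cv2.imwrite('pics/w5.png',im[:,:,::-1])
E
```

```text
12.2167 [ 615.55040014 -143.92558706  212.24609097] [3.14017561e+00 2.49004238e-04 1.71398755e+00] 0.00542648729795822
[185.3055919   1.55835  ]
```

View pics/w5.png

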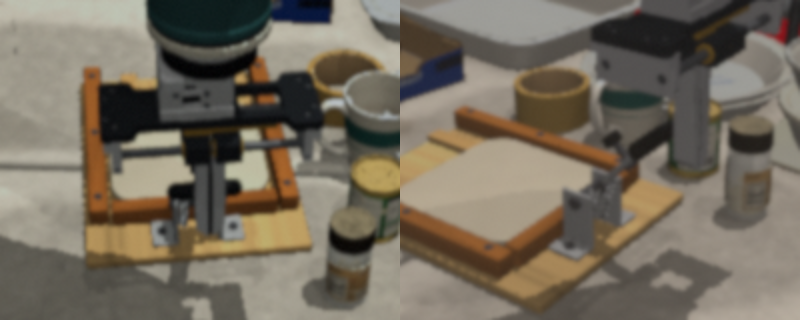

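The closed fingers stand behind the bar and roughly centred on it, with jars and mug clear. Now I push.

Request:
apply_moves:
  steps:
    - [-4,0,0,0,0,0]
    - [-4,0,0,0,0,0]
    - [-4,0,0,0,0,0]
    - [-4,0,0,0,0,0]
    - [-4,0,0,0,0,0]
    - [-4,0,0,0,0,0]
    - [-4,0,0,0,0,0]
    - [-4,0,0,0,0,0]
    - [0,0,0,0,0,0]

```text
clock: 13.07
tool_pos: [619.4, -177.4, 210.9]
tool_rot: [-3.141, 0.0, 1.712]
ft_force: [-1.2, -0.4, -0.3]
grip_width: 0.005
grip_force: 0.0
```

Request:
apply_moves:
  steps:
    - [-4,0,0,0,0,0]
    - [-4,0,0,0,0,0]
    - [-4,0,0,0,0,0]
    - [-4,0,0,0,0,0]
    - [-4,0,0,0,0,0]
    - [-4,0,0,0,0,0]
    - [-4,0,0,0,0,0]
    - [-4,0,0,0,0,0]
    - [0,0,0,0,0,0]

```text
clock: 13.82
tool_pos: [623.9, -209.1, 211.0]
tool_rot: [-3.142, 0.0, 1.712]
ft_force: [0.5, -0.5, -0.6]
grip_width: 0.003
grip_force: 0.0
```

Wrong sign: the lever push is along tool +x. Nothing was touched, so I return and push the right way.

Request:
apply_moves:
  steps:
    - [16,0,0,0,0,0]
    - [16,0,0,0,0,0]
    - [16,0,0,0,0,0]
    - [16,0,0,0,0,0]
    - [4,0,0,0,0,0]
    - [4,0,0,0,0,0]
    - [4,0,0,0,0,0]
    - [4,0,0,0,0,0]
    - [4,0,0,0,0,0]
    - [4,0,0,0,0,0]
    - [4,0,0,0,0,0]
    - [4,0,0,0,0,0]
    - [0,0,0,0,0,0]

```text
clock: 14.9
tool_pos: [610.9, -114.5, 212.0]
tool_rot: [3.14, 0.002, 1.711]
ft_force: [1.2, -4.9, 5.0]
grip_width: 0.005
grip_force: 2.9
```

Request:
apply_moves:
  steps:
    - [4,0,0,0,0,0]
    - [4,0,0,0,0,0]
    - [4,0,0,0,0,0]
    - [4,0,0,0,0,0]
    - [4,0,0,0,0,0]
    - [4,0,0,0,0,0]
    - [4,0,0,0,0,0]
    - [4,0,0,0,0,0]
    - [0,0,0,0,0,0]

```text
clock: 15.65
tool_pos: [605.7, -80.1, 210.7]
tool_rot: [-3.141, -0.001, 1.714]
ft_force: [0.5, -0.3, -0.2]
grip_width: 0.004
grip_force: 0.2
```

Request:
apply_moves:
  steps:
    - [4,0,0,0,0,0]
    - [4,0,0,0,0,0]
    - [4,0,0,0,0,0]
    - [4,0,0,0,0,0]
    - [4,0,0,0,0,0]
    - [4,0,0,0,0,0]
    - [4,0,0,0,0,0]
    - [0,0,0,0,0,0]
    - [0,0,0,0,0,0]
    - [0,0,0,0,0,0]

```text
clock: 16.48
tool_pos: [601.9, -53.8, 211.0]
tool_rot: [3.142, 0.0, 1.713]
ft_force: [0.2, 0.5, 0.1]
grip_width: 0.003
grip_force: 0.0
```

```bash
python3 - <<'E'
from h import *
d=eyes.camera('side');e=eyes.camera('scene')
im=np.hstack([cv2.resize(d['img'][170:330,200:400],(400,320)),cv2.resize(e['img'][170:330,220:420],(400,320))])
cv2.imwrite('pics/w6.png',im[:,:,::-1])
E
```

```text
(no output)
```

View pics/w6.png

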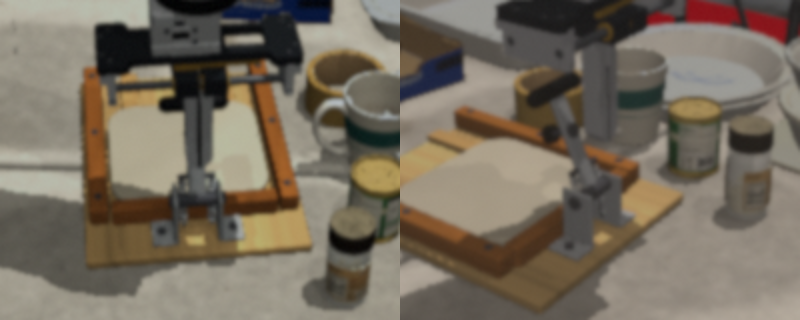

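The lever is past upright and swinging over towards the cover. I back off, let it settle and check.

Request:
apply_moves:
  steps:
    - [-10,0,0,0,0,0]
    - [-10,0,-10,0,0,0]
    - [-10,0,-30,0,0,0]
    - [-30,0,-30,0,0,0]
    - [-30,0,-30,0,0,0]
    - [0,0,0,0,0,0]
    - [0,0,0,0,0,0]
    - [0,0,0,0,0,0]
    - [0,0,0,0,0,0]
    - [0,0,0,0,0,0]
    - [0,0,0,0,0,0]
    - [0,0,0,0,0,0]

```text
clock: 17.58
tool_pos: [614.4, -141.2, 309.5]
tool_rot: [-3.141, -0.0, 1.713]
ft_force: [0.0, 0.7, 0.3]
grip_width: 0.007
grip_force: 0.0
```

```bash
python3 - <<'E'
from h import *
d=eyes.camera('side');e=eyes.camera('scene');w=eyes.camera('wrist')
im=np.hstack([cv2.resize(d['img'][170:330,200:400],(266,213)),cv2.resize(e['img'][170:330,220:420],(266,213)),cv2.resize(w['img'],(266,213))])
cv2.imwrite('pics/w7.png',im[:,:,::-1])
q=[587.82,39.3,-1.429]
a=[spotter.spot_in(p,'grip_center')[:1] for p in (d,e,w)];print(a)
print([proj(p,J(q,(-15,0,57)))[0].round() for p in (d,e,w)], [proj(p,J(q,(85,0,157)))[0].round() for p in (d,e,w)])
E
```

```text
[[{'pixel': [295.3, 255.0], 'confidence': 0.77}], [{'pixel': [289.5, 259.9], 'confidence': 0.94}], [{'pixel': [315.1, 59.5], 'confidence': 0.83}]]
[array([294., 237.]), array([275., 251.]), array([317., -47.])] [array([299., 229.]), array([314., 215.]), array([317.,  88.])]
```

View pics/w7.png

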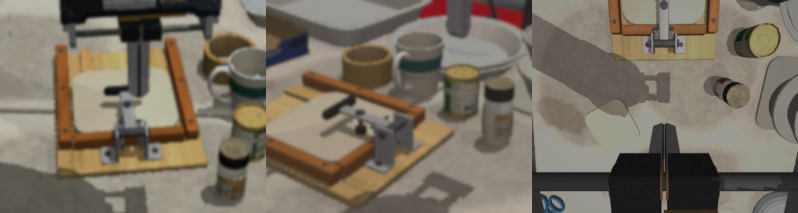

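The lever lies level with its foot on the cover. The bar is at about (276,249) in the scene view, against a predicted (275,251), the cover is at the stop and the robot is clear, so I hand in.

```bash
python3 -c "
from h import *
print(r.finish_job())"
```

```text
the job is handed in; nothing more can be done
None
```

I pushed the cover home against the end stop, then flipped the lever past centre so it snapped down with its foot on the cover, and handed the job in at about 18 s. The last pictures show the cover at the stop and the lever level; I did not measure the clamp force, and the hand-in returned no verdict.

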